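# Stow the label roll and lift the caddy by its handle

### The job

Get the label caddy ready to carry off: lay the roll of labels that stands to the left of it flat in the caddy's open drawer, let go of it, and slide the drawer fully shut while the caddy stands on the worktop. Then take the caddy by the bar handle on its top, lift it straight up about 10 cm clear of the worktop and finish while holding it there, steady and level; do not put it down or let go. Do not tip the caddy over, and leave everything else where it stands.

Things in the scene. Friction and masses are not known exactly. Their poses are not given: they have to be found in the camera images.
- label_roll: Roll of kraft-paper labels: a short brown ring lying flat, outside diameter 62 mm, 24 mm high, 50 g; treat it as a solid disc (grip it across its outside, from above). Origin at the centre of its underside, z axis up. It stands on the worktop to the left (+y) of the caddy among a bowl, a timer and a jar, and swaps places with them.
- label_caddy: Loose pale wood caddy with one drawer and a bar handle on top: carcass 115 mm deep (x), 160 wide (y), 74 high; 0.4 to 0.65 kg, and the drawer 0.15 kg. Origin at the centre of its underside (depth and width of the carcass). x points from the front to the back, so the drawer opens along -x; y is along the handle; z up. The carcass front edge lies at x = -57 mm.
- caddy_drawer (a joint): How far the caddy's drawer is pulled out, in m: 0 fully shut (front panel against the carcass), 0.105 fully open. It starts 85 to 105 mm open, slides along the caddy's x axis with about 0.8 N of friction and stays where it is left; the loose caddy slides on the worktop if pushed with more than about 3 N.
- drawer_front (a point): Middle of the outer face of the drawer's front panel, 35 mm above the caddy's underside; moves with the drawer (68 mm ahead of the caddy's origin when shut). The upright panel is 158 mm wide, 10 mm thick, from 4 to 66 mm above the underside, with a finger notch 42 mm wide and 16 mm deep in the middle of its upper edge. Axes as the caddy's.
- drawer_floor (a point): Centre of the drawer's inside floor, 13 mm above the caddy's underside; moves with the drawer. The inside is 101 mm long (x) and 134 mm wide (y), side walls 40 mm above the floor; the front panel's inner face is 50 mm ahead (-x) of this point. Only the part ahead of the carcass front edge is open from above. Axes as the caddy's.
- caddy_grip (a point): Middle of the caddy's bar handle, 118 mm above the caddy's underside, straight above its origin. The wooden bar is 16 mm square in section with rounded edges, runs along the caddy's y axis and is free for 110 mm between two round posts; 36 mm of free space lies between the bar and the caddy's top. The caddy's weight hangs very nearly below this point.
- pinch_bowl: Bystander: small white porcelain bowl, 68 mm across, 28 mm high, loose. Origin at the centre of its underside.
- kitchen_timer: Bystander: round kitchen timer, white base and black dial, 64 mm across, 58 mm high, loose. Origin at the centre of its underside.
- spice_jar: Bystander: square clear spice jar with a black lid, 46 x 46 mm, 97 mm high, loose. Origin at the centre of its underside.
Not all that is in view belongs to the job. What is shaped like the label_caddy but yellow is not meant.

How it is judged (in metres and radians):
On the way, in this order (a step that is already met when the one before it is completed fails the run):
1. the label roll lies flat in the open drawer, let go, the caddy standing on the worktop (x of label_roll in the frame of drawer_floor between -0.036 and 0.036 m and y of label_roll in the frame of drawer_floor between -0.05 and 0.05 m and z of label_roll in the frame of drawer_floor between -0.005 and 0.008 m and angle between the z axis of label_roll and the z axis of label_caddy, either way round below 0.2 rad and value of joint caddy_drawer above 0.04 m and contact force between label_roll and the fingers below 0.05 N and height (world z) of label_caddy below 0.006 m and angle between label_caddy's own z axis and vertical below 0.05 rad), for 0.2 s.
2. the drawer is fully shut with the roll in it, the caddy still standing on the worktop (x of label_roll in the frame of drawer_floor between -0.036 and 0.036 m and y of label_roll in the frame of drawer_floor between -0.05 and 0.05 m and z of label_roll in the frame of drawer_floor between -0.005 and 0.008 m and angle between the z axis of label_roll and the z axis of label_caddy, either way round below 0.2 rad and value of joint caddy_drawer below 0.006 m and height (world z) of label_caddy below 0.006 m and angle between label_caddy's own z axis and vertical below 0.05 rad), for 0.2 s.
At the end, for the whole second after the job is handed in: The gripper holds the caddy with its underside 60 to 160 mm above the worktop, level within 0.12 rad and still, within 0.22 m of its start, clear of bowl, timer and jar; the drawer is shut within 6 mm and the label roll lies flat on its floor (height (world z) of label_caddy between 0.06 and 0.16 m and angle between label_caddy's own z axis and vertical below 0.12 rad and linear speed of label_caddy below 0.03 m/s and angular speed of label_caddy below 0.2 rad/s and contact force between label_caddy and the fingers above 2 N and value of joint caddy_drawer below 0.006 m and x of label_roll in the frame of drawer_floor between -0.036 and 0.036 m and y of label_roll in the frame of drawer_floor between -0.05 and 0.05 m and z of label_roll in the frame of drawer_floor between -0.005 and 0.008 m and angle between the z axis of label_roll and the z axis of label_caddy, either way round below 0.2 rad and contact force between label_caddy and pinch_bowl below 0.2 N and contact force between label_caddy and kitchen_timer below 0.2 N and contact force between label_caddy and spice_jar below 0.2 N and distance of label_caddy from where it was at the start of the episode below 0.22 m); the arm keeps its last pose, push and grip.
It fails at once if the caddy is tipped by more than 0.35 rad (angle between label_caddy's own z axis and vertical above 0.35 rad).
It fails at once if a loose bystander (bowl, timer, spice jar) is moved by more than 25 mm or tipped (distance of any of pinch_bowl, kitchen_timer, spice_jar from where it was at the start of the episode above 0.025 m or angle between any of pinch_bowl, kitchen_timer, spice_jar's own z axis and vertical above 0.35 rad).
It also fails if it takes over 70 s, if anything falls off the work surface, if the arm or the gripper's body presses on something with over 40 N, if the wrist force passes 120 N, or if a joint passes its speed limit or range.

### The arm

A 7-joint arm with a two-finger parallel gripper is mounted at the origin on a cart in front of the work surface, level with it; the furniture and walls round the work are solid. World frame = base frame: x ahead of the robot, y to its left, z up, the work surface at z = 0. Lengths are in mm, angles in rad, forces in N, time in s.
With the tool pointing down it reaches from about 400 to 875 mm from the base axis. Payload 4.4 kg.
Tool frame: the origin (TCP) lies midway between the tips of the shut fingers; the grasp point (between the pads) lies 19 mm behind it; z points along the fingers, y is the line along which they close (so a half turn about z gives the same grasp; the last joint's range is limited). The gripper opens to 85 mm and grips with 20 to 120 N. Pads are 22 mm wide; open, the fingers measure 114 mm over their backs; the gripper's body (76 mm by 85 mm) begins 54 mm behind the grasp point. The pads swing forward as they close: fully open they stand 13 mm farther back than shut.
Start: joints at [1.243, 0.628, 0.038, 1.517, -0.027, 0.996, -0.02], TCP at [168.26, -627.858, 231.313] pointing down, gripper open.
Joint ranges: [-3.06, 3.06], [-0.37, 2.12], [-1.25, 1.32], [0.18, 2.47], [-1.1, 4.24], [0.23, 1.98], [-2.94, 2.94]. Speed limits (rad/s): [2.57, 2.57, 3.14, 3.14, 3.14, 3.14, 3.14].

### API

Orientations are given as [roll, pitch, yaw] about the fixed x, y, z axes, in that order (R = Rz(yaw) Ry(pitch) Rx(roll)).
In Python, from cell import ctrl gives the robot as it stands. The module is installed in compiled form; this text tells all that it offers.
- The arm moves only by the tool step_arm, never from a script. Its argument "commands" is one flat list of numbers, 7 for each row, row after row: the shift along the tool's x, y, z in cm, then the turn, a rotation vector about the tool's x, y, z in rad, then the opening, from 0 (shut) to 1 (fully open). A call has 1 to 10 rows; each row is the pose to reach, as a shift and turn from the pose commanded when the call began, along the tool's axes at that moment; what a row does not reach only later rows make up. A row lasts 1/10 s, in which the tool goes at most 50 mm and 8.59 degrees, less where a joint would pass 70% of its speed; a pose out of reach is approached as far as the arm can. A call with a gripper value outside its range is refused whole. The fingers move at their own pace and stop on an object; the grip force is fixed at half the most. Time passes only in rows, so rows that repeat a pose let the fingers close. It gives the time, the measured TCP pose, the force, the opening and the grip force at its end, in the units of the state.
- ctrl.read_state(): the state, without advancing time (a new reading comes with each control period).
- ctrl.get_image(name): name is "side" or "top"; returns a dict with "image" (480x640x3 uint8, red, green, blue), "range_z" (480x640 float32, mm along the optical axis (not along the pixel's ray), 0 where there is no reading), "vfov" (degrees; the focal length in pixels is half the picture's height over the tangent of half this angle, whatever the lens; pixels are square), "cx", "cy" (the principal point, pixels), "world_to_cam" (4x4, takes a point from world to camera coordinates). Camera axes: x right, y down, z forward; pixel columns grow to the right and rows downward; lengths in mm; the calibration is good to about 2 mm. A picture is of the moment at which its call begins.
- ctrl.finish_job(): hands the job in; it is judged then, once.
The state is a dict: "clock": time; "qpos": joint angles; "qd": joint speeds; "tau": joint torques, N m; "eef_pos": TCP position; "tool_rot": TCP orientation; "force": force on the tool from outside, world axes, zero at the start; "torque": the same for the moment, N m; "width": finger opening in mm; "gripper_force": force on a finger pad.
Only numpy, scipy, OpenCV 4.12 (cv2) and the standard library are available. Lean on these libraries where they do the work, as an engineer would, in place of code of your own. Each camera call takes 0.05 s, during which the arm holds its last target. There are 200 camera calls.

## Working session

There is one attempt and no reset: what is moved stays moved. The work goes in short steps, Python scripts to look and compute and a tool call to move; the robot and the scene stay as the last step left them, time stands still between calls to the robot, and variables do not carry over. Pictures are saved under pics/ and viewed, at most 10 in all, crops included, and the job is handed in when it is done.

Besides the shell and the picture viewer there is one more tool, called after ">>>" by a JSON object that holds its "fn" and its "kwargs". step_arm: Moves the arm, as the interface text tells. Its arguments: {"type":"object","properties":{"commands":{"type":"array"}},"required":["commands"]}

```bash
mkdir -p pics
cat > h.py <<'E'
import numpy as np, cv2
from cell import ctrl
from scipy.spatial.transform import Rotation as R
def cloud(n):
    d=ctrl.get_image(n); z=d["range_z"].astype(float); f=240/np.tan(np.radians(d["vfov"])/2)
    v,u=np.mgrid[:480,:640]
    P=np.stack([(u-d["cx"])/f*z,(v-d["cy"])/f*z,z],-1)
    M=np.array(d["world_to_cam"]); W=(P-M[:3,3])@M[:3,:3]
    W[z<=0]=np.nan
    return d["image"],W
def save(img,n): cv2.imwrite("pics/"+n,cv2.cvtColor(img,cv2.COLOR_RGB2BGR))
def rel(target,rpy):
    s=ctrl.read_state(); Rt=R.from_euler('xyz',s["tool_rot"]); Rg=R.from_euler('xyz',rpy)
    print("shift cm",np.round(Rt.inv().apply(np.array(target)-s["eef_pos"])/10,2),"rotvec",np.round((Rt.inv()*Rg).as_rotvec(),3))
E
python3 - <<'E'
from h import *
for n in("top","side"):
    i,W=cloud(n); save(i,n+"1.png"); np.savez(n+"1.npz",i=i,W=W)
s=ctrl.read_state(); print({k:np.round(v,3) for k,v in s.items()})
E
```

```text
{'clock': np.float64(0.1), 'qpos': array([ 1.243,  0.629,  0.038,  1.518, -0.027,  0.996, -0.02 ]), 'qd': array([-0.001, -0.002, -0.001, -0.001,  0.   ,  0.001,  0.001]), 'tau': array([ 3.0000e-03, -5.6453e+01,  1.2310e+00, -1.9397e+01,  1.1000e-02,
        5.0000e-03, -0.0000e+00]), 'eef_pos': array([ 168.126, -627.303,  230.497]), 'tool_rot': array([-3.14 , -0.   ,  0.262]), 'force': array([ 0.079, -0.664,  0.072]), 'torque': array([ 0.032,  0.027, -0.007]), 'gripper_force': np.float64(0.0), 'width': np.float64(85.384)}
```

View pics/top1.png

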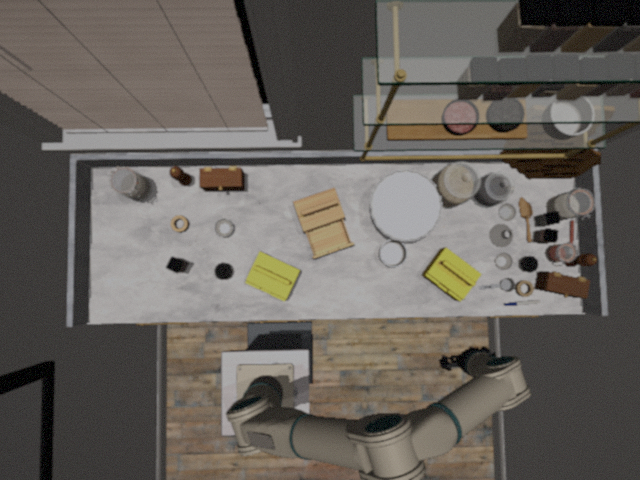

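View pics/side1.png

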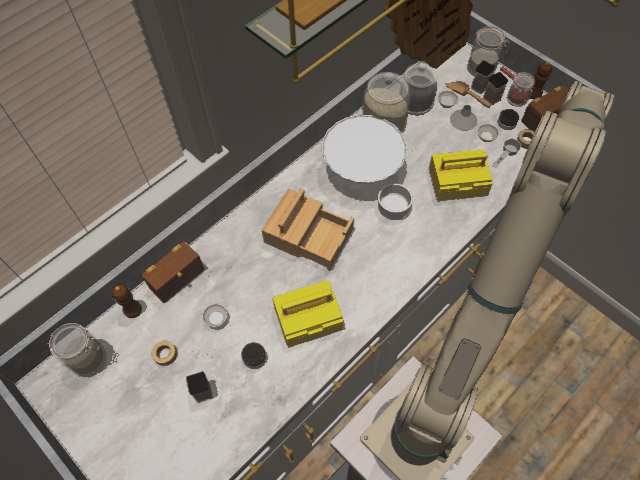

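Top view: the open pale wood caddy is at (322,220). Its yellow lookalikes at (272,276) and (453,274) are not meant. Two things could be the roll: the ring at (180,224), left of the caddy among the bowl (225,228), the timer (223,271) and the jar (177,265), and the ring at far right (525,288). I choose (180,224), and will check it in a crop while measuring.

Run:
```python
from h import *
T=np.load("top1.npz"); i,W=T["i"],T["W"]; S=np.load("side1.npz")
def blob(W,lo,hi,zl,zh):
    m=(W[...,0]>lo[0])&(W[...,0]<hi[0])&(W[...,1]>lo[1])&(W[...,1]<hi[1])&(W[...,2]>zl)&(W[...,2]<zh)
    return W[m],m
for n,(u,v) in dict(roll=(180,224),bowl=(225,228),timer=(223,271),jar=(177,265),caddy=(322,215),drw=(330,238),y1=(272,276)).items():
    c=np.nanmedian(W[v-3:v+4,u-3:u+4].reshape(-1,3),0)
    for nm,w in(("t",W),("s",S["W"])):
        P,_=blob(w,c[:2]-55,c[:2]+55,8,130)
        if len(P): print(n,nm,np.round(c),"min",P.min(0).round(),"max",P.max(0).round(),len(P))
c=W[215,322]; print(c)
for nm,w in(("t",W),("s",S["W"])):
  for zl,zh in((110,135),(68,80),(55,70)):
    P,m=blob(w,c[:2]-170,c[:2]+170,zl,zh)
    if nm=="t": P=w[150:262,285:360].reshape(-1,3); P=P[(P[:,2]>zl)&(P[:,2]<zh)]
    else: P=w[180:275,255:360].reshape(-1,3); P=P[(P[:,2]>zl)&(P[:,2]<zh)]
    if len(P)<4: print(nm,zl,len(P)); continue
    r=cv2.minAreaRect(P[:,:2].astype(np.float32)); print(nm,zl,len(P),np.round(r[0],1),np.round(r[1],1),round(r[2],1),"zmed",np.median(P[:,2]).round(1))
a=cv2.resize(i[200:300,150:360],None,fx=3.8,fy=3.8,interpolation=cv2.INTER_CUBIC); save(a,"crop.png")
```

```text
roll t [620. 310.   0.] min [568. 255.   8.] max [668. 363.  34.] 202
roll s [620. 310.   0.] min [566. 256.   8.] max [675. 363.  34.] 425
bowl t [602. 142.   6.] min [549.  97.   8.] max [650. 182.  35.] 204
bowl s [602. 142.   6.] min [548.  90.   8.] max [655. 195.  37.] 386
timer t [442. 140.  56.] min [390.  91.   8.] max [486. 190.  65.] 273
timer s [442. 140.  56.] min [387.  89.   8.] max [496. 190.  67.] 546
jar t [465. 291.  97.] min [420. 241.   8.] max [519. 330. 107.] 296
jar s [465. 291.  97.] min [410. 236.   8.] max [516. 340. 109.] 643
caddy t [ 636. -217.   74.] min [ 581. -272.    8.] max [ 691. -162.  130.] 956
caddy s [ 636. -217.   74.] min [ 581. -272.    8.] max [ 691. -162.  130.] 1381
drw t [ 558. -247.   13.] min [ 503. -302.    8.] max [ 612. -192.   86.] 823
drw s [ 558. -247.   13.] min [ 503. -302.    8.] max [ 612. -193.   84.] 1193
y1 t [421. -40. 124.] min [367. -95.  44.] max [475.  15. 130.] 927
y1 s [421. -40. 124.] min [366. -95.   8.] max [476.  15. 130.] 1618
[ 635.91551404 -217.32972482   72.13074054]
t 110 688 [ 746.3 -220. ] [261.  229.9] 90.0 zmed 117.9
t 68 1193 [ 663.1 -223.9] [354.5 264.6] 0.2 zmed 74.2
t 55 289 [ 661.8 -222.6] [357.8 269.6] 0.5 zmed 66.4
s 110 281 [ 646.1 -279.9] [273.   76.6] 80.3 zmed 126.1
s 68 1466 [ 609.5 -221.2] [219.9 167.9] 18.1 zmed 75.0
s 55 381 [ 660.5 -204.6] [326.5 168.2] 18.5 zmed 65.2
```

View pics/crop.png

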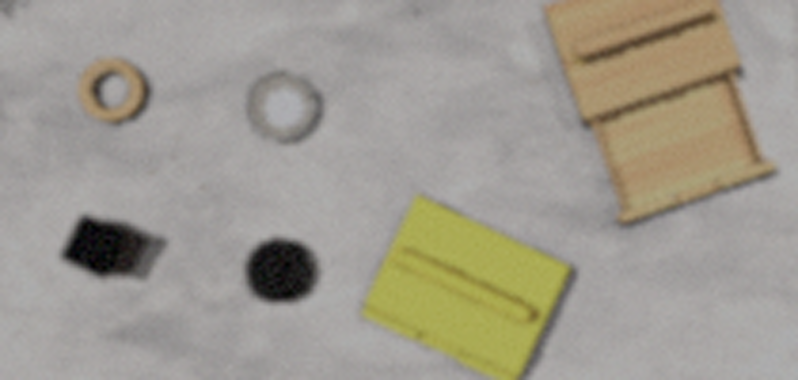

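The crop confirms a brown ring at (180,224), next to the bowl, timer and jar, and the wood caddy with its drawer out towards the robot and to the right. Next, a precise fit.

Run:
```python
from h import *
T=np.load("top1.npz"); S=np.load("side1.npz")
def rect(P):
    r=cv2.minAreaRect(P[:,:2].astype(np.float32)); return np.round(r[0],1),np.round(r[1],1),round(r[2],1),len(P)
for nm,D in(("t",T),("s",S)):
    W=D["W"]; x,y,z=np.moveaxis(W,-1,0)
    P=W[(z>19)&(z<28)&(abs(x-620)<50)&(abs(y-310)<50)]
    c,r=cv2.minEnclosingCircle(P[:,:2].astype(np.float32)); print(nm,"roll",rect(P),np.round(c,1),round(r,1),np.round(P.mean(0),1))
    box=(x>470)&(x<760)&(abs(y+225)<140)
    for lab,a,b in(("handle",122,130),("top",71,78),("rim",50,57),("front",61,69),("floor",9,17)):
        m=(box&(z>a)&(z<b)).astype(np.uint8)
        n,L,st,_=cv2.connectedComponentsWithStats(m,connectivity=8)
        for k in np.argsort(-st[1:,4])[:2]+1:
            if st[k,4]>15:
                Q=W[L==k]; print(nm,lab,rect(Q),np.round(Q.mean(0),1))
```

```text
t roll (array([620.8, 308.3]), array([60.2, 60.1]), 47.1, 126) [621.1 309. ] 31.6 [620.9 310.3  23.1]
t handle (array([ 658. , -205.1]), array([ 15.8, 135.5]), 18.7, 133) [ 658.7 -207.1  125.6]
t top (array([ 658.2, -204.7]), array([114.9, 159.4]), 18.4, 829) [ 657.2 -204.1   74.5]
t front (array([ 526.2, -300.9]), array([ 9.7, 57. ]), 19.4, 34) [ 527.2 -302.1   65. ]
t front (array([ 494.7, -205.9]), array([ 9.1, 54.3]), 17.9, 32) [ 495.1 -207.    64.8]
t floor (array([ 563.2, -237.2]), array([ 97. , 132.6]), 18.3, 651) [ 563.5 -237.4   13.1]
s roll (array([622.3, 308.3]), array([62.1, 61.6]), 43.6, 234) [622.  308.9] 32.7 [621.2 308.1  24.4]
s handle (array([ 658.2, -205.4]), array([ 17.6, 136.3]), 17.2, 160) [ 657.4 -204.4  126.2]
s top (array([ 658.7, -204.7]), array([116.3, 162.1]), 18.7, 967) [ 654.3 -203.9   74.7]
s rim (array([ 525.8, -175.6]), array([62. , 10.8]), 17.3, 43) [ 525.3 -175.9   53.1]
s rim (array([ 582.7, -303.9]), array([68.4,  7.8]), 16.7, 37) [ 582.3 -304.1   52.9]
s front (array([ 527.2, -301.8]), array([11.1, 58.5]), 19.3, 50) [ 527.2 -303.4   65.9]
s front (array([ 618.2, -137.1]), array([83.8, 12.6]), 19.1, 47) [ 620.6 -134.7   65.4]
s floor (array([ 573.2, -247.1]), array([ 95.4, 120.3]), 18.0, 711) [ 572.3 -245.9   13.5]
```

Run:
```python
from h import *
rel((560,-240,235),(np.pi,0,0.319))
c,s=np.cos(.319),np.sin(.319)
d=np.array([621.5-560,309-(-240)]); print("next in tool", d@[c,s]/10, d@[s,-c]/10)
```

```text
shift cm [ 47.88 -27.27  -0.4 ] rotvec [-0.002 -0.    -0.057]
next in tool 23.057312013539978 -50.2015225138667
```

>>> {"fn": "step_arm", "kwargs": {"commands": [48, -27, -0.4, 0, 0, -0.057, 1, 48, -27, -0.4, 0, 0, -0.057, 1, 48, -27, -0.4, 0, 0, -0.057, 1, 48, -27, -0.4, 0, 0, -0.057, 1, 48, -27, -0.4, 0, 0, -0.057, 1, 48, -27, -0.4, 0, 0, -0.057, 1, 48, -27, -0.4, 0, 0, -0.057, 1, 48, -27, -0.4, 0, 0, -0.057, 1, 48, -27, -0.4, 0, 0, -0.057, 1, 48, -27, -0.4, 0, 0, -0.057, 1]}}

```text
clock: 1.1
eef_pos: [526.7, -276.6, 234.7]
tool_rot: [-3.141, 0.001, 0.319]
force: [-0.3, -0.3, 0.1]
width: 85.4
gripper_force: 0.0
```

>>> {"fn": "step_arm", "kwargs": {"commands": [0, 0, 0, 0, 0, 0, 1, 0, 0, 0, 0, 0, 0, 1]}}

```text
clock: 1.3
eef_pos: [526.4, -276.6, 234.4]
tool_rot: [-3.141, 0.001, 0.323]
force: [-1.0, -0.5, -0.8]
width: 85.3
gripper_force: 0.0
```

Run:
```python
from h import *
s=ctrl.read_state();print(s["clock"],s["eef_pos"],s["tool_rot"],s["qpos"].round(2) if hasattr(s["qpos"],"round") else s["qpos"])
rel((621.5,309,180),(np.pi,0,0.319))
```

```text
1.3 [ 526.44386897 -276.60882816  234.36593507] [-3.14073292e+00  6.46772809e-04  3.22554558e-01] [ 0.43  0.54  0.01  1.67 -0.01  0.92 -0.81]
shift cm [ 27.58 -52.52   5.46] rotvec [-0.001  0.001  0.004]
```

>>> {"fn": "step_arm", "kwargs": {"commands": [27.6, -52.5, 5.4, 0, 0, 0.004, 1, 27.6, -52.5, 5.4, 0, 0, 0.004, 1, 27.6, -52.5, 5.4, 0, 0, 0.004, 1, 27.6, -52.5, 5.4, 0, 0, 0.004, 1, 27.6, -52.5, 5.4, 0, 0, 0.004, 1, 27.6, -52.5, 5.4, 0, 0, 0.004, 1, 27.6, -52.5, 5.4, 0, 0, 0.004, 1, 27.6, -52.5, 5.4, 0, 0, 0.004, 1, 27.6, -52.5, 5.4, 0, 0, 0.004, 1, 27.6, -52.5, 5.4, 0, 0, 0.004, 1]}}

```text
clock: 2.3
eef_pos: [608.2, 211.9, 189.3]
tool_rot: [3.14, 0.001, 0.311]
force: [0.6, -0.3, -1.0]
width: 85.5
gripper_force: 0.0
```

Run:
```python
from h import *
rel((621.5,309,70),(np.pi,0,0.319)); rel((621.5,309,0),(np.pi,0,0.319))
```

```text
shift cm [ 4.25 -8.86 11.92] rotvec [ 0.002  0.001 -0.008]
shift cm [ 4.26 -8.87 18.92] rotvec [ 0.002  0.001 -0.008]
```

>>> {"fn": "step_arm", "kwargs": {"commands": [4.2, -8.9, 3, 0.002, 0.001, -0.008, 1, 4.2, -8.9, 3, 0.002, 0.001, -0.008, 1, 4.2, -8.9, 3, 0.002, 0.001, -0.008, 1, 4.2, -8.9, 8, 0.002, 0.001, -0.008, 1, 4.2, -8.9, 12, 0.002, 0.001, -0.008, 1, 4.2, -8.9, 12, 0.002, 0.001, -0.008, 1, 4.2, -8.9, 12, 0.002, 0.001, -0.008, 1]}}

```text
clock: 3.0
eef_pos: [620.6, 308.3, 69.7]
tool_rot: [-3.141, 0.0, 0.321]
force: [1.3, -0.1, 1.2]
width: 85.4
gripper_force: 0.0
```

Run:
```python
from h import *
rel((621.5,309,0),(np.pi,0,0.319))
```

```text
shift cm [ 0.11 -0.03  6.97] rotvec [-0.001  0.     0.002]
```

>>> {"fn": "step_arm", "kwargs": {"commands": [0.1, 0, 3, 0, 0, 0, 1, 0.1, 0, 5, 0, 0, 0, 1, 0.1, 0, 6.9, 0, 0, 0, 1, 0.1, 0, 6.9, 0, 0, 0, 1, 0.1, 0, 6.9, 0, 0, 0, 0.4, 0.1, 0, 6.9, 0, 0, 0, 0.4, 0.1, 0, 6.9, 0, 0, 0, 0.4, 0.1, 0, 6.9, 0, 0, 0, 0.4, 0.1, 0, 6.9, 0, 0, 0, 0.4]}}

```text
clock: 3.9
eef_pos: [622.8, 311.5, 3.2]
tool_rot: [-3.139, -0.005, 0.323]
force: [-0.5, -0.7, 6.2]
width: 59.5
gripper_force: 65.1
```

>>> {"fn": "step_arm", "kwargs": {"commands": [0, 0, 0, 0, 0, 0, 0.4, 0, 0, 0, 0, 0, 0, 0.4, 0, 0, -2, 0, 0, 0, 0.4, 0, 0, -5, 0, 0, 0, 0.4, 0, 0, -10, 0, 0, 0, 0.4, 0, 0, -15, 0, 0, 0, 0.4, 0, 0, -18, 0, 0, 0, 0.4, 0, 0, -18, 0, 0, 0, 0.4, 0, 0, -18, 0, 0, 0, 0.4]}}

```text
clock: 4.8
eef_pos: [621.2, 310.7, 182.0]
tool_rot: [-3.139, -0.003, 0.323]
force: [-0.3, 0.2, -0.8]
width: 59.4
gripper_force: 64.8
```

Run:
```python
from h import *
s=ctrl.read_state();print(s["width"],s["gripper_force"])
rel((560,-238,180),(np.pi,0,0.319))
i,W=cloud("side"); save(cv2.resize(i[200:440,60:380],(640,480)),"side2.png")
```

```text
59.39923533870196 64.75130083883414
shift cm [-2.322e+01  5.010e+01  1.000e-02] rotvec [-0.002 -0.003  0.004]
```

View pics/side2.png

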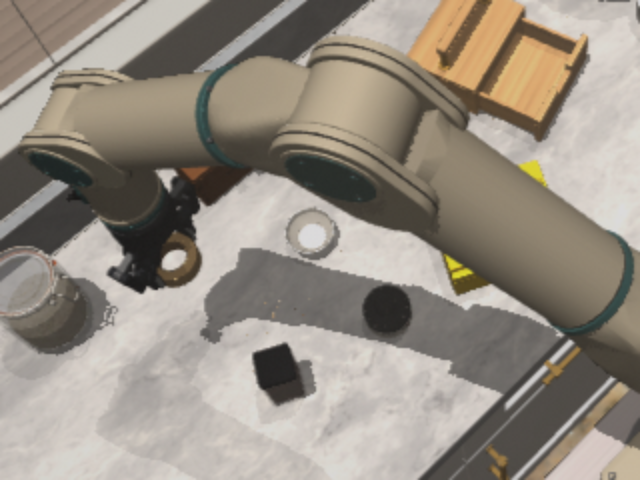

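The ring is held between the fingers (crop pixel 178,258), level. Now carry it over the drawer.

>>> {"fn": "step_arm", "kwargs": {"commands": [-23.2, 50.1, 0, 0, 0, 0, 0.4, -23.2, 50.1, 0, 0, 0, 0, 0.4, -23.2, 50.1, 0, 0, 0, 0, 0.4, -23.2, 50.1, 0, 0, 0, 0, 0.4, -23.2, 50.1, 0, 0, 0, 0, 0.4, -23.2, 50.1, 0, 0, 0, 0, 0.4, -23.2, 50.1, 0, 0, 0, 0, 0.4, -23.2, 50.1, 0, 0, 0, 0, 0.4, -23.2, 50.1, 0, 0, 0, 0, 0.4, -23.2, 50.1, 0, 0, 0, 0, 0.4]}}

```text
clock: 5.85
eef_pos: [563.9, -187.9, 177.7]
tool_rot: [-3.137, 0.002, 0.323]
force: [0.7, 0.8, -1.0]
width: 59.0
gripper_force: 64.7
```

Run:
```python
from h import *
rel((560,-238,100),(np.pi,0,0.319))
```

```text
shift cm [-1.95  4.66  7.75] rotvec [-0.004  0.002  0.004]
```

>>> {"fn": "step_arm", "kwargs": {"commands": [-1.9, 4.7, 0, -0.003, 0.002, 0, 0.4, -1.9, 4.7, 0, -0.003, 0.002, 0, 0.4, -1.9, 4.7, 0, -0.003, 0.002, 0, 0.4, -1.9, 4.7, 4, -0.003, 0.002, 0, 0.4, -1.9, 4.7, 7.7, -0.003, 0.002, 0, 0.4, -1.9, 4.7, 7.7, -0.003, 0.002, 0, 0.4, -1.9, 4.7, 7.7, -0.003, 0.002, 0, 0.4]}}

```text
clock: 6.55
eef_pos: [562.5, -234.8, 101.8]
tool_rot: [-3.14, -0.002, 0.325]
force: [-0.1, 0.4, 0.0]
width: 59.0
gripper_force: 64.9
```

Run:
```python
from h import *
s=ctrl.read_state();rel((560,-238,17),(np.pi,0,0.319))
c,sn=np.cos(.319),np.sin(.319);d=s["eef_pos"][:2]-np.array([658.4,-205]);print("caddy frame",d@[c,sn],d@[-sn,c])
i,W=cloud("side"); save(cv2.resize(i[150:300,230:410],(720,600)),"side3.png")
```

```text
shift cm [-0.35  0.24  8.48] rotvec [-0.001 -0.002  0.006]
caddy frame -100.43802152434287 1.8127098321603914
```

View pics/side3.png

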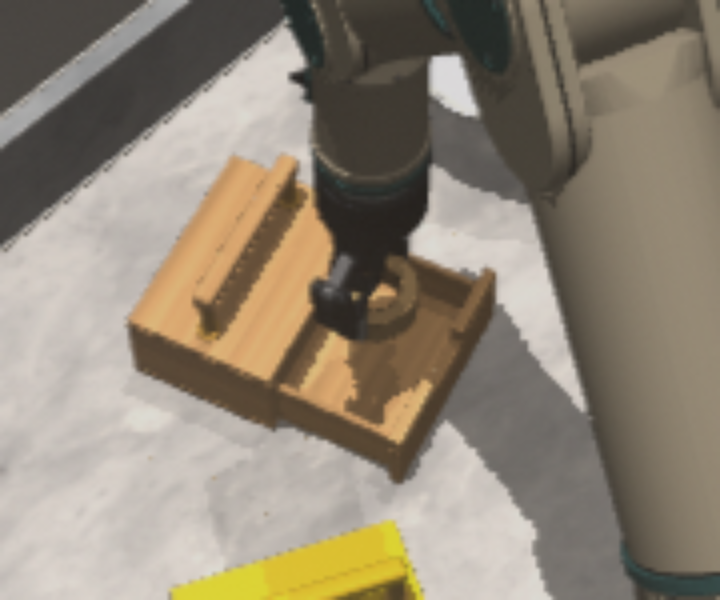

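The ring looks offset ahead of the fingers, towards the panel (ring at 390,298; finger at 345,295). I'll measure that offset.

Run:
```python
from h import *
s=ctrl.read_state();i,W=cloud("side")
c,sn=np.cos(.319),np.sin(.319);d=W[...,:2]-np.array([658.4,-205]);X=d@[c,sn];Y=d@[-sn,c];Z=W[...,2]
hsv=cv2.cvtColor(i,cv2.COLOR_RGB2HSV)
m=(Z>88)&(Z<140)&(X<-60)&(X>-170)&(abs(Y)<60)&(hsv[...,1]>70)
P=np.stack([X[m],Y[m],Z[m]],1);print(len(P),np.percentile(P,[2,10,50,90,98],axis=0).round(1))
t=P[P[:,2]>np.percentile(P[:,2],97)-6]
r=cv2.fitEllipse(t[:,:2].astype(np.float32));print(len(t),t[:,2].mean(),t.min(0).round(1),t.max(0).round(1),r)
```

```text
176 [[-132.2  -28.5  103.3]
 [-129.2  -20.3  107.4]
 [-118.5    6.1  123.4]
 [-105.    26.9  128.9]
 [ -98.7   33.5  131.1]]
73 127.45395912931272 [-132.4  -29.7  124.5] [-99.1  30.8 133.7] ((-113.07466125488281, -0.13128319382667542), (29.90230369567871, 50.5240592956543), 11.52113151550293)
```

>>> {"fn": "step_arm", "kwargs": {"commands": [-0.3, 0.2, 3, 0, 0, 0.004, 0.4, -0.3, 0.2, 5, 0, 0, 0.004, 0.4, -0.3, 0.2, 7, 0, 0, 0.004, 0.4, -0.3, 0.2, 8.2, 0, 0, 0.004, 0.4, -0.3, 0.2, 8.4, 0, 0, 0.004, 0.4, -0.3, 0.2, 8.4, 0, 0, 0.004, 0.4, -0.3, 0.2, 8.4, 0, 0, 0.004, 0.4]}}

```text
clock: 7.35
eef_pos: [561.6, -240.0, 19.7]
tool_rot: [3.139, -0.005, 0.319]
force: [0.4, 0.8, -0.3]
width: 59.4
gripper_force: 64.9
```

No contact yet; a little lower.

>>> {"fn": "step_arm", "kwargs": {"commands": [0, 0, 0.2, 0, 0, 0, 0.4, 0, 0, 0.4, 0, 0, 0, 0.4, 0, 0, 0.4, 0, 0, 0, 0.4]}}

```text
clock: 7.65
eef_pos: [561.4, -240.0, 15.5]
tool_rot: [3.139, -0.004, 0.319]
force: [-1.1, 1.1, 8.2]
width: 59.5
gripper_force: 65.9
```

>>> {"fn": "step_arm", "kwargs": {"commands": [0, 0, -0.1, 0, 0, 0, 0.9, 0, 0, -0.1, 0, 0, 0, 0.9, 0, 0, -0.1, 0, 0, 0, 0.9, 0, 0, -2, 0, 0, 0, 0.9, 0, 0, -5, 0, 0, 0, 0.9, 0, 0, -10, 0, 0, 0, 0.9, 0, 0, -14, 0, 0, 0, 0.9, 0, 0, -14, 0, 0, 0, 0.9, 0, 0, -14, 0, 0, 0, 0.9]}}

```text
clock: 8.55
eef_pos: [560.5, -239.9, 155.3]
tool_rot: [3.139, -0.005, 0.319]
force: [0.0, 0.6, 0.4]
width: 76.7
gripper_force: 0.0
```

```bash
cat >> h.py <<'E'
def scene(n,name=None):
    i,W=cloud(n)
    if name: save(cv2.resize(i[150:300,230:410],(720,600)),name)
    x,y,z=np.moveaxis(W,-1,0); box=(x>470)&(x<800)&(abs(y+205)<150)
    def rc(a,b,bx=box,k0=1):
        m=(bx&(z>a)&(z<b)).astype(np.uint8); nn,L,st,_=cv2.connectedComponentsWithStats(m,connectivity=8)
        for k in (np.argsort(-st[1:,4])[:k0]+1):
            Q=W[L==k]; r=cv2.minAreaRect(Q[:,:2].astype(np.float32)); print(n,a,b,len(Q),np.round(r[0],1),np.round(r[1],1),round(r[2],1),Q[:,2].mean().round(1))
    rc(122,131); rc(71,79); rc(61,69,k0=3); rc(32,43,k0=2)
E
python3 - <<'E'
from h import *
s=ctrl.read_state();print(s["eef_pos"],s["width"])
scene("side","side4.png"); scene("top")
E
```

```text
[ 560.50991009 -239.85163774  155.30310348] 76.73849653724356
side 122 131 190 [ 658.7 -205.3] [ 18.5 137.1] 18.7 126.5
side 71 79 1028 [ 657.7 -203.5] [117.3 163.7] 17.8 75.2
side 61 69 48 [ 495.4 -205.8] [12.4 57. ] 19.8 65.1
side 61 69 29 [ 525.8 -296.3] [10.  43.6] 21.7 65.8
side 61 69 19 [ 655.  -123.7] [38.8  7.9] 10.4 64.8
side 32 43 214 [ 560. -238.] [60.2 64.6] 11.3 37.8
side 32 43 67 [ 632.6 -130.9] [109.1   7.8] 18.4 37.8
top 122 131 90 [ 650.3 -181.4] [15.6 85.8] 17.7 126.2
top 71 79 621 [ 658.4 -204.9] [115.3 159.6] 18.5 74.9
top 61 69 17 [ 531.4 -315.6] [ 9.2 24.9] 17.5 65.6
top 61 69 3 [ 707.9 -250.5] [5.4 2.4] 39.2 67.0
top 61 69 3 [ 627.1 -134.5] [7.4 0.2] 82.9 66.1
top 32 43 1 [ 661.2 -119.7] [0. 0.] 0.0 33.7
top 32 43 1 [ 597.4 -140.8] [0. 0.] 0.0 40.1
```

View pics/side4.png

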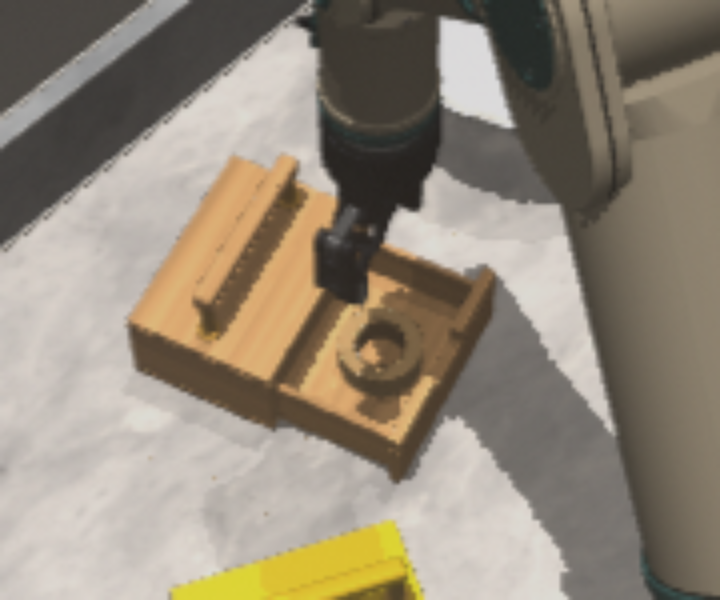

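The roll lies flat in the drawer (pixel 380,350; top at z 37.8, floor plus 24 expected), and the caddy has not moved. Next, shut fingers in front of the panel.

>>> {"fn": "step_arm", "kwargs": {"commands": [-5, -0.2, 0, 0, 0, 0, 0, -9.5, -0.2, 0, 0, 0, 0, 0, -9.5, -0.2, 0, 0, 0, 0, 0, -9.5, -0.2, 4, 0, 0, 0, 0, -9.5, -0.2, 8, 0, 0, 0, 0, -9.5, -0.2, 12, 0, 0, 0, 0, -9.5, -0.2, 13, 0, 0, 0, 0, -9.5, -0.2, 13, 0, 0, 0, 0, -9.5, -0.2, 13, 0, 0, 0, 0]}}

```text
clock: 9.55
eef_pos: [470.3, -267.7, 24.7]
tool_rot: [3.14, -0.004, 0.319]
force: [0.2, -0.3, -0.6]
width: 0.1
gripper_force: 0.0
```

```bash
cat >> h.py <<'E'
def cf():
    s=ctrl.read_state(); c,sn=np.cos(.319),np.sin(.319);d=s["eef_pos"][:2]-np.array([658.4,-205]);f=s["force"]
    print("TCP caddy",(d@[c,sn]).round(1),(d@[-sn,c]).round(1),s["eef_pos"][2].round(1),"F along",(f[:2]@[c,sn]).round(2),"w",s["width"].round(1))
E
python3 -c "
from h import *
cf()"
```

```text
Traceback (most recent call last):
  File "h.py", line 26, in cf
    print("TCP caddy",(d@[c,sn]).round(1),(d@[-sn,c]).round(1),s["eef_pos"][2].round(1),"F along",(f[:2]@[c,sn]).round(2),"w",s["width"].round(1))
                                                                                                                              ^^^^^^^^^^^^^^^^
AttributeError: 'float' object has no attribute 'round'
```

>>> {"fn": "step_arm", "kwargs": {"commands": [1.2, 0, 0, 0, 0, 0, 0, 2.3, 0, 0, 0, 0, 0, 0, 3.2, 0, 0, 0, 0, 0, 0, 4.2, 0, 0, 0, 0, 0, 0, 5.2, 0, 0, 0, 0, 0, 0, 6.2, 0, 0, 0, 0, 0, 0, 7.2, 0, 0, 0, 0, 0, 0, 8.2, 0, 0, 0, 0, 0, 0, 9.2, 0, 0, 0, 0, 0, 0, 10, 0, 0, 0, 0, 0, 0]}}

```text
clock: 10.55
eef_pos: [565.6, -235.8, 24.3]
tool_rot: [3.141, -0.003, 0.319]
force: [-1.2, -0.6, -0.0]
width: 0.3
gripper_force: 0.5
```

>>> {"fn": "step_arm", "kwargs": {"commands": [0.4, 0, 0, 0, 0, 0, 0, 0.8, 0, 0, 0, 0, 0, 0, 1.2, 0, 0, 0, 0, 0, 0, 1.5, 0, 0, 0, 0, 0, 0, 1.5, 0, 0, 0, 0, 0, 0]}}

```text
clock: 11.05
eef_pos: [579.5, -231.2, 24.4]
tool_rot: [3.141, -0.004, 0.319]
force: [0.1, 0.0, 0.8]
width: -0.1
gripper_force: 0.0
```

```bash
sed -i 's/s\["width"\].round(1)/s["width"]/' h.py; python3 -c "
from h import *
cf(); scene('side','side5.png'); scene('top')"
```

```text
TCP caddy -83.1 -0.1 24.4 F along 0.11 w -0.08663614077879843
side 122 131 185 [ 657.2 -203.7] [ 17.2 132.3] 17.5 127.0
side 71 79 914 [ 658.  -204.4] [116.4 162.9] 18.4 75.4
side 61 69 24 [ 577.6 -176.2] [ 9.9 31.9] 16.8 65.0
side 61 69 16 [ 670.3 -118.5] [32.8  3.3] 17.8 65.1
side 61 69 11 [ 575.7 -154.8] [16.9  8.7] 18.7 65.5
side 32 43 27 [ 588.6 -146.3] [48. 10.] 27.0 37.6
side 32 43 22 [ 636.9 -129.8] [40.6  4.6] 14.6 36.8
top 122 131 73 [ 647.5 -172.4] [15.7 67.1] 17.8 126.2
top 71 79 594 [ 658.3 -204.9] [115.6 159.3] 18.2 74.7
top 61 69 11 [ 574.2 -162.6] [ 7.5 22.8] 41.5 65.7
top 61 69 3 [ 680.3 -170.2] [1.4 8.2] 62.9 67.5
top 61 69 2 [ 666.8 -263.2] [4.7 0. ] 131.7 67.3
top 32 43 1 [ 671.6 -116.3] [0. 0.] 0.0 39.1
top 32 43 1 [ 661.4 -119.6] [0. 0.] 0.0 32.8
```

View pics/side5.png

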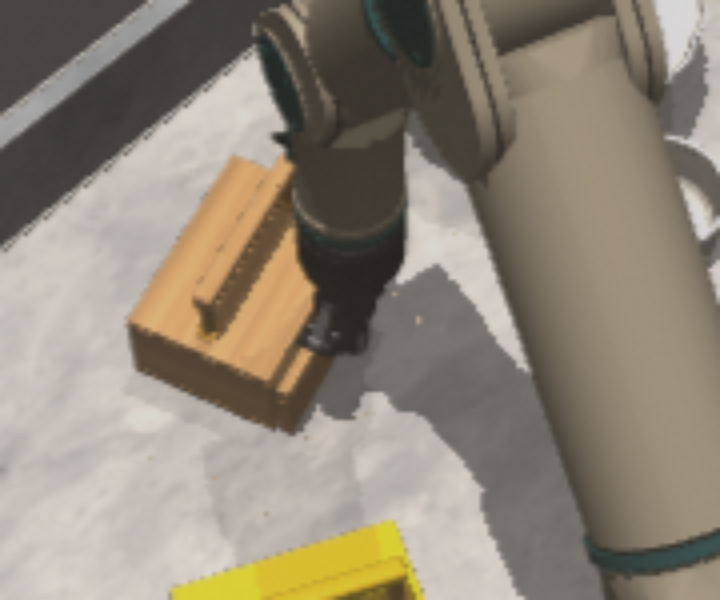

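The panel is nearly shut, about 4 to 5 mm left (gap near pixel 285,390). Push gently the rest.

>>> {"fn": "step_arm", "kwargs": {"commands": [0.2, 0, 0, 0, 0, 0, 0, 0.4, 0, 0, 0, 0, 0, 0, 0.5, 0, 0, 0, 0, 0, 0, 0.5, 0, 0, 0, 0, 0, 0]}}

```text
clock: 11.55
eef_pos: [583.9, -230.0, 24.5]
tool_rot: [3.14, -0.003, 0.319]
force: [-0.6, -0.8, -0.4]
width: 0.1
gripper_force: 0.2
```

>>> {"fn": "step_arm", "kwargs": {"commands": [0.1, 0, 0, 0, 0, 0, 0, 0.2, 0, 0, 0, 0, 0, 0, 0.2, 0, 0, 0, 0, 0, 0]}}

```text
clock: 11.85
eef_pos: [583.9, -229.9, 24.5]
tool_rot: [3.141, -0.0, 0.318]
force: [-4.2, -2.6, 2.7]
width: -0.0
gripper_force: 2.5
```

```bash
python3 -c "
from h import *
cf(); scene('side'); scene('top')"
```

```text
TCP caddy -78.5 -0.3 24.5 F along -4.83 w -0.028559569570086218
side 122 131 174 [ 656.4 -200.9] [ 17.3 131. ] 18.7 126.8
side 71 79 888 [ 656.  -205.2] [121.9 165.7] 18.6 75.2
side 61 69 42 [ 580.4 -168.1] [14.2 41.8] 26.7 64.5
side 61 69 14 [ 642.2 -128.2] [23.6  5.6] 22.7 65.1
side 61 69 14 [ 593.4 -143.5] [20.2  5.5] 2.9 66.0
side 32 43 36 [ 656.3 -123.3] [58.6  7.5] 17.7 38.2
side 32 43 34 [ 597.1 -143.1] [57.7  6.9] 21.8 37.3
top 122 131 66 [ 646.9 -171. ] [15.8 63.8] 18.8 126.1
top 71 79 553 [ 659.5 -204.5] [113.7 160.4] 19.4 74.9
top 61 69 10 [ 577.4 -157.8] [ 9.6 17.3] 15.3 65.5
top 61 69 4 [ 693.8 -224.3] [11.4  2.4] 71.8 68.2
top 61 69 3 [ 679.6 -164.2] [7.2 3.3] 88.2 64.6
top 32 43 1 [ 660.3 -119.8] [0. 0.] 0.0 39.6
top 32 43 1 [ 579.1 -147.8] [0. 0.] 0.0 38.0
```

Stalled at −78.5 mm with a 4.8 N reaction, so the drawer is shut. Retreat, rise, then turn a quarter for the bar.

>>> {"fn": "step_arm", "kwargs": {"commands": [-0.5, 0, 0, 0, 0, 0, 0, -2.5, 0, 0, 0, 0, 0, 0, -3, 0, -1, 0, 0, 0, 0, -3, 0, -5, 0, 0, 0, 0, -3, 0, -10, 0, 0, 0, 0, -3, 0, -15, 0, 0, 0, 0, -3, 0, -19, 0, 0, 0, 0.6, -3, 0, -19, 0, 0, 0, 0.6, -3, 0, -19, 0, 0, 0, 0.6]}}

```text
clock: 12.85
eef_pos: [557.7, -238.5, 216.3]
tool_rot: [3.138, -0.007, 0.319]
force: [0.3, 0.6, -0.6]
width: 43.2
gripper_force: 0.0
```

>>> {"fn": "step_arm", "kwargs": {"commands": [10.8, 0, 0, 0, 0, -1.57, 0.6, 10.8, 0, 0, 0, 0, -1.57, 0.6, 10.8, 0, 0, 0, 0, -1.57, 0.6, 10.8, 0, 0, 0, 0, -1.57, 0.6, 10.8, 0, 0, 0, 0, -1.57, 0.6, 10.8, 0, 0, 0, 0, -1.57, 0.6, 10.8, 0, 0, 0, 0, -1.57, 0.6, 10.8, 0, 0, 0, 0, -1.57, 0.6, 10.8, 0, 0, 0, 0, -1.57, 0.6, 10.8, 0, 0, 0, 0, -1.57, 0.6]}}

```text
clock: 13.85
eef_pos: [658.3, -204.2, 212.7]
tool_rot: [3.141, -0.001, 1.825]
force: [-0.2, -0.1, 0.8]
width: 51.1
gripper_force: 0.0
```

```bash
python3 -c "
from h import *
s=ctrl.read_state();print(s['eef_pos'],s['tool_rot'],np.round(s['qpos'],2))
cf(); scene('side','side6.png'); scene('top')
rel((658.4,-205,150),(np.pi,0,0.319+np.pi/2))"
```

```text
[ 658.29167122 -204.15923914  212.65437528] [ 3.14081829e+00 -1.45379190e-03  1.82549028e+00] [ 0.48  0.73 -0.41  1.41  0.31  1.07  0.27]
TCP caddy 0.2 0.8 212.7 F along -0.22 w 51.07021431790445
side 122 131 166 [ 656.1 -202.5] [ 18.8 129.5] 18.0 126.7
side 71 79 1129 [ 654.9 -205.9] [124.9 163.2] 17.7 75.2
side 61 69 70 [ 586.  -168.3] [70.3 33.9] 79.0 65.7
side 61 69 49 [ 615.9 -271.7] [15.  62.8] 17.9 65.5
side 61 69 9 [ 678.8 -115.3] [16.   5.4] 9.2 66.3
side 32 43 25 [ 611.3 -137.9] [37.1  6.1] 16.5 37.5
side 32 43 20 [ 665.2 -120.7] [36.3  5.9] 19.0 37.6
top 122 131 22 [ 639.8 -148.2] [17.4 14.2] 89.1 126.3
top 71 79 175 [ 642.3 -135. ] [ 42.9 119.2] 89.1 74.8
top 61 69 8 [ 620. -294.] [11.5  6.4] 73.1 65.3
top 61 69 6 [ 575.6 -153.2] [11.2  6.9] 17.7 64.3
top 61 69 2 [ 630.2 -295. ] [5. 0.] -130.5 65.5
top 32 43 1 [ 661.4 -119.6] [0. 0.] 0.0 32.8
top 32 43 1 [ 617.7 -299. ] [0. 0.] 0.0 34.8
shift cm [-0.08 -0.01  6.27] rotvec [ 0.001 -0.002 -0.07 ]
```

View pics/side6.png

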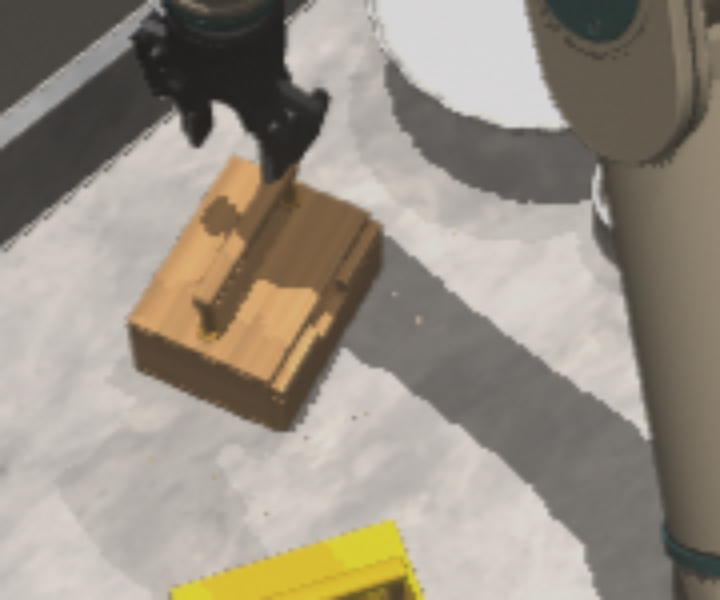

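The drawer looks shut: panel centre at caddy x ≈ −61, where −63 is expected. The fingers are over the bar, at the right angle. Descend.

>>> {"fn": "step_arm", "kwargs": {"commands": [-0.1, 0, 2, 0, 0, -0.07, 0.6, -0.1, 0, 5, 0, 0, -0.07, 0.6, -0.1, 0, 8, 0, 0, -0.07, 0.6, -0.1, 0, 10, 0, 0, -0.07, 0.6, -0.1, 0, 11.4, 0, 0, -0.07, 0.6, -0.1, 0, 11.4, 0, 0, -0.07, 0.6, -0.1, 0, 11.4, 0, 0, -0.07, 0.6]}}

```text
clock: 14.65
eef_pos: [660.1, -205.6, 101.0]
tool_rot: [3.138, 0.001, 1.888]
force: [0.1, 0.7, 0.5]
width: 51.4
gripper_force: 0.0
```

```bash
python3 -c "
from h import *
s=ctrl.read_state();print(s['force'])
cf(); rel((658.4,-205,98),(np.pi,0,0.319+np.pi/2))"
```

```text
[0.05279796 0.72673864 0.47054831]
TCP caddy 1.4 -1.1 101.0 F along 0.28 w 51.44205111676082
shift cm [ 0.11 -0.14  0.3 ] rotvec [ 0.004  0.001 -0.002]
```

>>> {"fn": "step_arm", "kwargs": {"commands": [0.1, -0.1, 0.3, 0.003, 0, 0, 0.6, 0.1, -0.1, 0.3, 0.003, 0, 0, 0.3, 0.1, -0.1, 0.3, 0.003, 0, 0, 0, 0.1, -0.1, 0.3, 0.003, 0, 0, 0, 0.1, -0.1, 0.3, 0.003, 0, 0, 0, 0.1, -0.1, 0.3, 0.003, 0, 0, 0, 0.1, -0.1, 0.3, 0.003, 0, 0, 0, 0.1, -0.1, 0.3, 0.003, 0, 0, 0]}}

```text
clock: 15.45
eef_pos: [659.0, -205.2, 98.5]
tool_rot: [3.14, 0.002, 1.889]
force: [-0.9, -0.1, 5.9]
width: 14.8
gripper_force: 60.3
```

Gripped (14.8 mm, 60 N). Lift slowly.

>>> {"fn": "step_arm", "kwargs": {"commands": [0, 0, -0.4, 0, 0, 0, 0, 0, 0, -1, 0, 0, 0, 0, 0, 0, -2, 0, 0, 0, 0, 0, 0, -3.2, 0, 0, 0, 0, 0, 0, -4.5, 0, 0, 0, 0, 0, 0, -6, 0, 0, 0, 0, 0, 0, -7.5, 0, 0, 0, 0, 0, 0, -9, 0, 0, 0, 0, 0, 0, -10, 0, 0, 0, 0, 0, 0, -10.5, 0, 0, 0, 0]}}

```text
clock: 16.45
eef_pos: [659.0, -205.2, 204.5]
tool_rot: [3.14, 0.002, 1.889]
force: [-0.5, -0.2, -8.0]
width: 14.8
gripper_force: 58.7
```

>>> {"fn": "step_arm", "kwargs": {"commands": [0, 0, 0, 0, 0, 0, 0, 0, 0, 0, 0, 0, 0, 0, 0, 0, 0, 0, 0, 0, 0, 0, 0, 0, 0, 0, 0, 0, 0, 0, 0, 0, 0, 0, 0, 0, 0, 0, 0, 0, 0, 0]}}

```text
clock: 17.05
eef_pos: [658.3, -205.1, 202.4]
tool_rot: [-3.141, 0.001, 1.889]
force: [-0.2, -0.4, -8.2]
width: 15.3
gripper_force: 58.7
```

Run:
```python
from h import *
s=ctrl.read_state();print(s['eef_pos'],s['force'],s['torque'],np.abs(s['qd']).max())
i,W=cloud("side"); save(cv2.resize(i[100:300,210:450],(720,600)),"side7.png")
x,y,z=np.moveaxis(W,-1,0)
m=(x>540)&(x<760)&(abs(y+205)<110)&(z>160)&(z<185)
P=W[m];P=P[abs(P[:,2]-np.median(P[:,2]))<8]; A=np.c_[P[:,:2]-P[:,:2].mean(0),np.ones(len(P))]; print(np.linalg.lstsq(A,P[:,2],rcond=None)[0],len(P))
```

```text
[ 658.28348599 -205.06555099  202.42321524] [-0.15238053 -0.40855811 -8.18034597] [0.02340818 0.01962116 0.03293062] 0.0029216553453557436
[1.35116214e-02 1.37763149e-03 1.78942397e+02] 1455
```

View pics/side7.png

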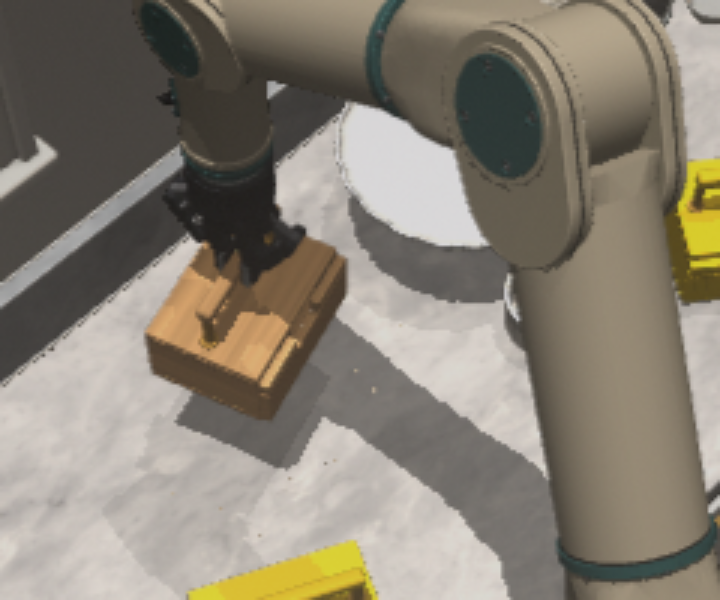

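The caddy hangs level (slope about 0.014), with its top at z 179, so its underside is at about 105 mm. The drawer is shut and the 8.2 N load fits caddy, drawer and roll together.

```bash
python3 -c "
from cell import ctrl
print(ctrl.finish_job())"
```

```text
the job is handed in; nothing more can be done
None
```

The job is handed in: the label roll lies flat in the shut drawer and the arm holds the caddy level and still, about 105 mm above the worktop; no verdict came back from the hand-in.

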